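# Refit the battery cover of a torque readout

## Task

Put the battery cover back on the torque readout lying in the cradle: hook the cover's lip under the ledge at the lower (robot-side) end of the battery bay, then swing the top edge down until the cover lies flush. Then fold the hinged steel clip fully down over the cover's top edge, and leave the other things on the table where they are.

Things in the scene. Friction and masses are not known exactly. Their poses are not given: they have to be found in the camera images.
- readout: Fixed grey torque readout, slab 190x160x50 mm, face down in a cradle; its back slopes up 7 deg away from the robot. Origin: on the back surface at the middle of the ledge's free edge (bay's lower end), 59 mm over the table. x up the slope, y across, z out of the back. In this frame, mm: case x -25..165; open battery bay x 0..136, y -53..53, with square walls.
- ledge (a point): Middle of the ledge's free edge (= readout origin). Ledge: strip 4 mm thick, readout-frame x -25..0, z -4..0 mm; below it an empty pocket (x from -18, z down to -45 mm). The shut cover's plate rests on narrow shelves at z -12 mm along both bay sides (x over 30 mm) and its upper end (x over 124 mm). Cells fill the bay's middle from x 20 mm, up to z -20 mm.
- seat (a point): Where the cover's origin lies when shut: readout-frame x 68, y 0, z -12 mm. The cover's axes then agree with the readout's, its outer face is level with the readout's back, it has about 3 mm play all round and the lip is 3 mm clear below the ledge. With its lip it is too long to go in flat: the lip goes in first, top edge raised 12 to 25 deg. Its weight keeps it shut.
- cover: Loose light grey battery cover, 0.22 kg, lying flat on the table, outer face up: plate 130 (x) x 100 (y) x 12 mm with dark grooves. Origin: centre of the plate's underside; x from the lip end to the top edge, z out of the outer face. From its -x edge a lip 80 mm wide (y), 5 mm thick, level with the underside (z 0..5 mm), sticks out 14 mm.
- cover_lip (a point): Middle of the lip's free edge: at x -79, y 0, z 2.5 mm in the cover's frame.
- cover_top (a point): Middle of the cover's top edge on its outer face: at x 65, y 0, z 12 mm in the cover's frame.
- cover_grip (a point): Middle of the top of the cover's solid upright grip rib, at x 0, y 0, z 42 mm in the cover's frame. The rib stands across the middle of the outer face: 12 mm thick (x), 60 mm long (y), z 12..42 mm.
- clip (a joint): Hinge angle (rad) of the flat steel clip at the bay's upper end: 0 = folded fully down, parallel to the readout's back, its underside 2 mm above it, over the cover's top edge; 1.57 = square to the back, 2.1 = fully open. Starts standing open (1.5 to 2.0). Stiff: stays where left, takes about 1.5 N at its end to turn.
- clip_hinge (a point): Middle of the clip's hinge line, which runs along y at x 146, z 3.5 mm in the readout's frame. The clip is 40 mm wide (y -20..20), 3 mm thick, 34 mm long, with a rolled end of 8 mm diameter that is raised 2.5 mm from the plate's middle on the outer side (its top is 10 mm above the back when folded down).
- clip_end (a point): Middle of the clip's rolled end, 34 mm from the hinge line.
- transducer: Bystander: loose steel flanged torque transducer, 90 mm diameter, 85 mm high, 0.9 kg, upright. Origin: centre of its underside.
- torque_wrench: Bystander: loose torque wrench, 340 mm long, lying behind the readout. Origin: under its middle on the table; x along it towards the head.
- pocket_meter: Bystander: loose black hand-held meter 150 x 75 x 30 mm lying flat. Origin: centre of its underside.
- cell0: Bystander: spare cell standing upright, 33 mm diameter, 61 mm high. Origin: centre of its underside.
- cell1: Bystander: another such cell.
- driver: Bystander: screwdriver lying on the table between the robot and the readout, about 200 mm long.
Things that resemble listed ones, but are neither listed nor needed, are in the scene too. What is shaped like the cover but blue is not meant.

How it is judged:
By the outcome, as a careful person would: the job done as asked, in the order asked, and still so for the second after the job is handed in, with the robot touching nothing.
It also fails if it takes over 51 s, if anything falls off the work surface, if the arm or the gripper's body presses on something with over 40 N, if the wrist force passes 120 N, or if a joint passes its speed limit or range.

## Robot

A 7-joint arm with a two-finger parallel gripper is mounted at the origin on the work surface. World frame = base frame: x ahead of the robot, y to its left, z up, the work surface at z = 0. Lengths are in m, angles in rad, forces in N, time in s.
With the tool pointing down it reaches from about 0.4 to 0.85 m from the base axis. Payload 10.4 kg.
Tool frame: the origin (TCP) lies on the centre line of the jaws, within the pads' length; the fingertips stand 14 mm ahead of it and the grasp point (between the pads) lies 5 mm behind it (tip_reach is the z of the fingertips in the tool frame, in m); z points along the fingers, x is the direction in which the jaws open and shut, and the axes are right-handed (so a half turn about z gives the same grasp; the last joint's range is limited). The gripper opens to 87 mm and grips with 3 to 60 N. Pads are 19 mm wide; open, the fingers measure 117 mm over their backs; the gripper's body (75 mm by 190 mm) begins 51 mm behind the grasp point.
Start: joints at [1.325, 0.332, -0.065, 1.46, 0.022, 1.35, -0.088], TCP at [0.138, -0.61, 0.237] pointing down, gripper open.
Joint ranges: [-2.6, 2.6], [-0.5, 2.12], [-1.47, 1.34], [0.16, 2.42], [-1.27, 4.41], [0.06, 2.06], [-2.6, 2.6]. Speed limits (rad/s): [2.22, 2.22, 2.79, 2.79, 3.14, 3.14, 3.14].

## Interface

Orientations are given as a unit quaternion [x, y, z, w].
In Python, from bench import * gives the robot as it stands.
- The arm moves only by the tool carry_out, never from a script. Its argument "rows" is a list of rows, each a list of 5 numbers: the closure, from -1 (fully open) to 1 (shut), so that 0 is half open, then the shift along the tool's x, y, z in units of 30 mm (1.0 is 30 mm), then the turn about the tool's z in units of 5 degrees (1.0 is 5 degrees). In form: [[jaw, x, y, z, turn], ...]. A call has 1 to 20 rows; each row shifts and turns the pose as measured when the row begins, along the tool's axes as they then stand; what a row does not reach is not made up. A row lasts 1/12 s, in which the tool goes at most 41.7 mm and 7.16 degrees, less where a joint would pass 70% of its speed; a pose out of reach is approached as far as the arm can. A call is refused whole if a number of a shift passes 1 or a number of a turn 1, either way. A call with a gripper value outside its range is refused whole. The fingers move at their own pace and stop on an object; "force" is the grip in N (left out, the last holds). Time passes only in rows, so rows that do not move let the fingers close. It gives the time, the measured TCP pose, the force and the opening at its end, in the units of the state.
- read_state(): the state, without advancing time (a new reading comes with each control period).
- camera(name): name is "scene" or "top" or "wrist"; returns the picture (420x560x3 uint8, blue, green, red); there is no depth.
- camera_info(name): a dict with "fx", "fy", "cx", "cy" (pixels), "extrinsics" (4x4, takes a point from camera to world coordinates); the wrist camera has in their place "tool_from_camera" (4x4, takes a point from camera to tool coordinates, whose origin is the TCP and whose axes are the tool frame's). Camera axes: x right, y down, z forward; pixel columns grow to the right and rows downward; lengths in m; the calibration is good to about 2 mm. A picture is of the moment at which its call begins: read the wrist's pose just before it. camera_info takes no time and is no camera call.
- close_job(): hands the job in, once; it reports no verdict.
Trained networks look in the newest picture that a camera, given by its name, has taken for a name from the list of things; names that differ only in an ending like _2 or _b are one class to them, and where a whole thing is asked for, a point or a joint stands for the part that bears it (a point fixed in the world has none). Each returns a list of dicts, best first, with "conf" (0 to 1); they miss things now and then, are a little off and sometimes report something else, mostly with a low value. They report only what shows in the picture. A call takes as long as a camera call. They do not tell look-alikes from the thing itself.
- recognise(query, camera): "box" ([centre column, centre row, width, height] in pixels, round what is visible of it).
- silhouettes(query, camera): "mask" (420x560 bool, what is visible of it) and "box" ([centre column, centre row, width, height] in pixels, round what is visible of it).
- pinpoint(query, camera): "xy" ([column, row] in pixels: a listed point, or the origin of a listed thing).
The state is a dict: "time": time; "joint_positions": joint angles; "joint_vel": joint speeds; "joint_torque": joint torques, N m; "ee_pos": TCP position; "eef_rot": TCP orientation; "ft_force": force on the tool from outside, world axes, zero at the start; "torque": the same for the moment, N m; "width": finger opening in m.
Only numpy, scipy, OpenCV 4.12 (cv2) and the standard library are available. Lean on these libraries where they do the work, as an engineer would, in place of code of your own. Each camera call takes 0.05 s, during which the arm holds its last target. There are 200 camera calls.

## Working session

There is one attempt and no reset: what is moved stays moved. The work goes in short steps, Python scripts to look and compute and a tool call to move; the robot and the scene stay as the last step left them, time stands still between calls to the robot, and variables do not carry over. Pictures are saved under pics/ and viewed, about 8 in all and at most 12, crops included, and the job is handed in when it is done.

Besides the shell and the picture viewer there is one more tool, called after ">>>" in YAML: its name, and indented under it one key for each argument. carry_out: Moves the arm, as the interface text tells. Its arguments: {"type":"object","properties":{"rows":{"type":"array","items":{"type":"array","items":{"type":"number"}}},"force":{"type":"number"}},"required":["rows"]}

```bash
mkdir -p pics
python3 - <<'E'
from bench import *
import cv2,numpy as np
s=read_state();print(s['ee_pos'],s['eef_rot'],s['width'],s['time'],s['ft_force'])
for c in('scene','top'):
    im=camera(c);cv2.imwrite(f'pics/{c}0.png',im)
    i=camera_info(c);print(c,i['fx'],i['fy'],i['cx'],i['cy'],np.round(i['extrinsics'],4).tolist())
    for q in('cover','cover_grip','cover_lip','cover_top','ledge','clip_hinge','clip_end','readout'):
        print(q,[(np.round(d['xy']).tolist(),round(d['conf'],2)) for d in pinpoint(q,c)][:3])
i=camera_info('wrist');print({k:np.round(v,4).tolist() for k,v in i.items()})
E
```

```text
[ 0.13801351 -0.60920121  0.23578604] [ 7.81334323e-01 -6.24112322e-01 -5.58261459e-04 -4.16454944e-04] 0.08731627482844449 0.0 [-0.02269326 -0.16807557 -0.2705528 ]
scene 511.234623807759 511.234623807759 281.8178726819347 210.00923245651273 [[-0.5789, 0.4517, -0.6789, 1.3156], [0.8151, 0.2994, -0.4959, 0.5228], [-0.0207, -0.8404, -0.5415, 0.7194], [0.0, 0.0, 0.0, 1.0]]
cover [([223.0, 202.0], 0.93), ([270.0, 168.0], 0.77), ([168.0, 183.0], 0.74)]
cover_grip [([221.0, 186.0], 0.86), ([270.0, 158.0], 0.82), ([167.0, 169.0], 0.68)]
cover_lip [([195.0, 176.0], 0.93), ([241.0, 184.0], 0.88), ([275.0, 157.0], 0.62)]
cover_top [([266.0, 172.0], 0.92), ([207.0, 205.0], 0.71), ([144.0, 179.0], 0.69)]
ledge [([281.0, 213.0], 0.64)]
clip_hinge [([252.0, 238.0], 0.93)]
clip_end [([246.0, 228.0], 0.59)]
readout [([283.0, 214.0], 0.84), ([286.0, 203.0], 0.36)]
top 511.69076224818474 511.69076224818474 269.7793219994421 209.0419013860115 [[-0.0039, -0.9916, 0.1292, 0.3234], [-0.9999, 0.0027, -0.0099, -0.0352], [0.0095, -0.1292, -0.9916, 1.4042], [0.0, 0.0, 0.0, 1.0]]
cover [([368.0, 304.0], 0.92), ([362.0, 220.0], 0.8), ([364.0, 253.0], 0.67)]
cover_grip [([362.0, 219.0], 0.87), ([366.0, 302.0], 0.67), ([273.0, 151.0], 0.58)]
cover_lip [([365.0, 250.0], 0.95), ([409.0, 243.0], 0.85), ([380.0, 326.0], 0.66)]
cover_top [([451.0, 198.0], 0.98), ([353.0, 277.0], 0.94), ([361.0, 199.0], 0.7)]
ledge [([219.0, 256.0], 0.75), ([275.0, 206.0], 0.69)]
clip_hinge [([272.0, 152.0], 0.58)]
clip_end [([271.0, 147.0], 0.5)]
readout [([282.0, 208.0], 0.8)]
{'fx': 372.779, 'fy': 372.779, 'cx': 285.6785, 'cy': 214.0897, 'tool_from_camera': [[1.0, -0.0017, -0.0011, 0.0007], [0.0019, 0.9693, 0.2459, -0.0661], [0.0006, -0.2459, 0.9693, -0.1481], [0.0, 0.0, 0.0, 1.0]]}
```

```bash
python3 -c "
import cv2,numpy as np
a=cv2.imread('pics/scene0.png');b=cv2.imread('pics/top0.png')
cv2.imwrite('pics/both.png',np.vstack([a,b])[:, :])
print(a.shape)
cv2.imwrite('pics/both.png',cv2.resize(np.hstack([a,b]),(800,300)))"
```

```text
(420, 560, 3)
```

View pics/top0.png

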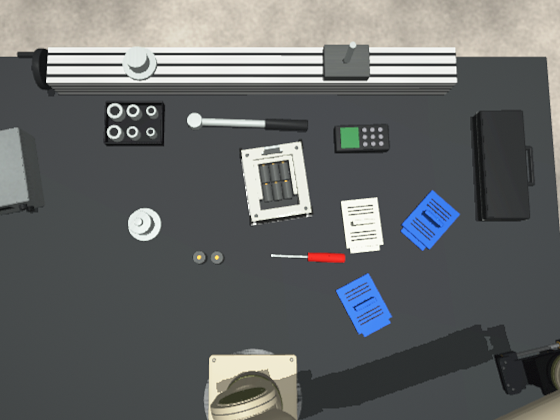

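View pics/scene0.png

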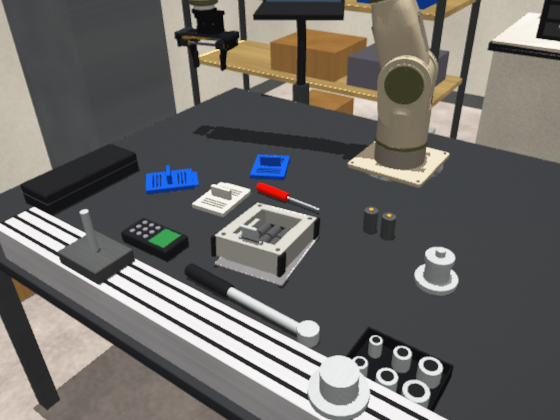

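The scene shows three cover-like items in the top view: white (362,225), blue (431,220) and blue (364,304). The white one is the light grey cover; its narrow lip seems to face the robot. The readout is at (277,182) with its clip at the upper end, near (272,150). Next I'll enlarge this area to confirm.

```bash
cat > h.py <<'E'
from bench import *
import cv2,numpy as np
from scipy.spatial.transform import Rotation as R
def T(s):
    M=np.eye(4);M[:3,:3]=R.from_quat(s['eef_rot']).as_matrix();M[:3,3]=s['ee_pos'];return M
def cam(name,s=None):
    i=camera_info(name);K=np.array([[i['fx'],0,i['cx']],[0,i['fy'],i['cy']],[0,0,1]])
    E=i['extrinsics'] if name!='wrist' else T(s)@i['tool_from_camera']
    return K,np.array(E)
def ray(c,uv,z):
    K,E=c;d=E[:3,:3]@np.linalg.inv(K)@[*uv,1];o=E[:3,3];return o+d*(z-o[2])/d[2]
def proj(c,P):
    K,E=c;p=(np.atleast_2d(P)-E[:3,3])@E[:3,:3];q=p@K.T;return q[:,:2]/q[:,2:]
def readout(o,yaw): # 4x4; yaw of +x
    M=np.eye(4);M[:3,:3]=(R.from_euler('z',yaw)*R.from_euler('y',-np.radians(7))).as_matrix();M[:3,3]=o;return M
def tp(M,P): return np.atleast_2d(P)@M[:3,:3].T+M[:3,3]
E
python3 - <<'E'
from h import *
c=cam('top')
for n,uv,z in(('top',(361,199),.012),('lip',(365,250),.0025),('grip',(362,219),.042),('clip_h',(272,152),.0805),('c2',(275,206),.059)):print(n,ray(c,uv,z).round(3))
im=cv2.imread('pics/top0.png')[125:275,225:475]
cv2.imwrite('pics/crop1.png',cv2.resize(im,None,fx=3.2,fy=3.2,interpolation=cv2.INTER_CUBIC))
E
```

```text
top [ 0.532 -0.301  0.012]
lip [ 0.392 -0.31   0.002]
grip [ 0.473 -0.296  0.042]
clip_h [ 0.648 -0.055  0.081]
c2 [ 0.507 -0.063  0.059]
```

View pics/crop1.png

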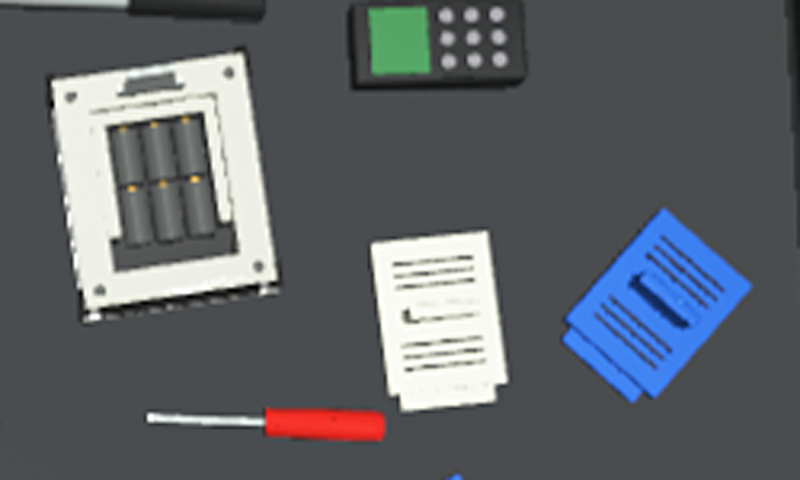

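The crop confirms it: the white cover has its centre at crop (440,315) and its lip at the robot-side end, crop (448,400). The clip is open at crop (152,82). I'll fit both poses.

Run:
```python
from h import *
from scipy.optimize import least_squares as ls
c=cam('top');f=lambda L:np.array(L)/3.2+[225,125]-.35
# cover plate outer face corners + lip corners
U=f([(370,242),(487,231),(507,382),(390,395)]);P=np.array([(65,50,12),(65,-50,12),(-65,-50,12),(-65,50,12)])/1e3
g=lambda p:tp(np.block([[R.from_euler('z',p[2]).as_matrix(),np.array([[p[0]],[p[1]],[0]])],[np.zeros((1,3)),1]]),P)
r=ls(lambda p:(proj(c,g(p))-U).ravel(),[.46,-.3,0]);print('cover',r.x.round(4),r.fun.round(1))
U2=f([(48,78),(240,52),(278,285),(82,312),(112,272),(238,254),(214,94),(92,112)])
Q=np.array([(165,80,0),(165,-80,0),(-25,-80,0),(-25,80,0),(0,53,0),(0,-53,0),(136,-53,0),(136,53,0)])/1e3
r2=ls(lambda p:(proj(c,tp(readout([p[0],p[1],.059],p[2]),Q))-U2).ravel(),[.5,-.04,0]);print('ro',r2.x.round(4),r2.fun.round(1))
s=read_state();Rm=R.from_quat(s['eef_rot']).as_matrix();print(Rm.round(3))
```

```text
cover [ 0.4678 -0.3008  0.1021] [ 0.4  0.4 -0.2  0.1 -0.2 -0.2  0.  -0.4]
ro [ 0.503  -0.0741  0.1428] [ 0.9  1.1  0.5  0.7 -1.  -1.4  0.6 -1.1 -0.1  0.6  0.1  0.5  0.2 -0.2
 -1.2 -0.2]
[[ 0.221 -0.975  0.   ]
 [-0.975 -0.221 -0.   ]
 [ 0.    -0.    -1.   ]]
```

>>> carry_out:
  rows:
    - [-1,-0.54,-0.93,0,0]
    - [-1,-0.54,-0.93,0,0]
    - [-1,-0.54,-0.93,0,0]
    - [-1,-0.54,-0.93,0,0]
    - [-1,-0.54,-0.93,0,0]
    - [-1,-0.54,-0.93,0,0]
    - [-1,-0.54,-0.93,0,0]
    - [-1,-0.54,-0.93,0,0]
    - [-1,-0.54,-0.93,0,0]
    - [-1,-0.54,-0.93,0,0]
    - [-1,-0.54,-0.93,0,0]
    - [-1,-0.54,-0.93,0,0]
    - [-1,-0.54,-0.93,0,0]
    - [-1,-0.54,-0.93,0,0]
    - [-1,0,0,0,0.7]
    - [-1,0,0,0,0.7]
    - [-1,0,0,0,0]

```text
time: 2.32
ee_pos: [0.4834, -0.2868, 0.2362]
eef_rot: [0.739, -0.673, 0.002, 0.001]
ft_force: [-0.0, 0.2, -1.0]
width: 0.087
```

Run:
```python
from h import *
s=read_state();im=camera('wrist');cv2.imwrite('pics/w1.png',im);c=cam('wrist',s)
np.savez('w1.npz',K=c[0],E=c[1],T=T(s))
for q,z in(('cover_top',.012),('cover_lip',.0025),('cover_grip',.042)):
    print(q,[(np.round(d['xy']).tolist(),round(d['conf'],2),ray(c,d['xy'],z).round(4).tolist()) for d in pinpoint(q,'wrist')][:2])
print('yaw tool x',np.degrees(np.arctan2(T(s)[1,0],T(s)[0,0])),T(s)[:3,2])
M=np.eye(4);M[:3,:3]=R.from_euler('z',.102).as_matrix();M[:3,3]=[.4678,-.3008,0]
Q=np.array([(65,50,12),(65,-50,12),(-65,-50,12),(-65,50,12),(6,30,42),(6,-30,42),(-6,-30,42),(-6,30,42)])/1e3
u=proj(c,tp(M,Q));print(u.round())
for p in u: cv2.circle(im,tuple(int(v) for v in p),3,(0,0,255),1)
cv2.imwrite('pics/w1a.png',im)
```

```text
cover_top [([254.0, 340.0], 0.86, [0.3064, -0.268, 0.012]), ([532.0, 173.0], 0.84, [0.5206, -0.5329, 0.012])]
cover_lip [([296.0, 273.0], 0.76, [0.3881, -0.3084, 0.0025]), ([411.0, 258.0], 0.69, [0.4169, -0.4313, 0.0025])]
cover_grip [([295.0, 212.0], 0.72, [0.4664, -0.2979, 0.042]), ([492.0, 220.0], 0.7, [0.4751, -0.4862, 0.042])]
yaw tool x -84.65749768911937 [ 0.00139375 -0.00292709 -0.99999474]
[[246. 139.]
 [348. 138.]
 [344. 263.]
 [250. 264.]
 [266. 205.]
 [330. 204.]
 [329. 216.]
 [266. 217.]]
```

View pics/w1a.png

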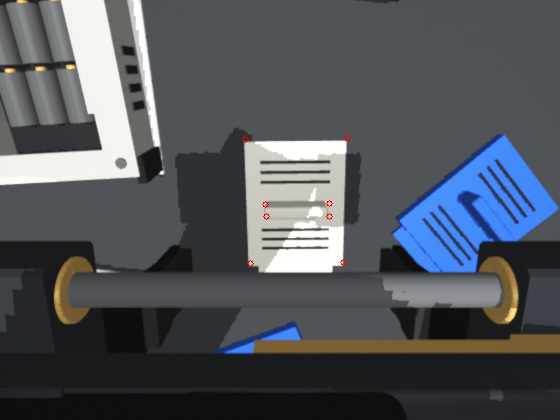

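>>> carry_out:
  rows:
    - [-1,0.2,0.3,0,-0.1]
    - [-1,0.2,0.29,0,0]
    - [-1,0,0,0.8,0]
    - [-1,0,0,0.9,0]
    - [-1,0,0,0.9,0]
    - [-1,0,0,0.9,0]
    - [-1,0,0,0.9,0]
    - [-1,0,0,0.6,0]
    - [-1,0,0,0.4,0]
    - [-1,0,0,0.2,0]
    - [-1,0,0,0,0]

```text
time: 3.43
ee_pos: [0.4583, -0.3151, 0.0637]
eef_rot: [0.74, -0.672, 0.005, 0.003]
ft_force: [0.1, 0.5, -0.0]
width: 0.0868
```

>>> carry_out:
  rows:
    - [-1,-0.4,-0.3,0,0]
    - [-1,0,0,0,0]

```text
time: 3.6
ee_pos: [0.4655, -0.3037, 0.0644]
eef_rot: [0.739, -0.673, 0.005, 0.003]
ft_force: [-0.2, 1.9, 0.9]
width: 0.0871
```

>>> carry_out:
  rows:
    - [-1,-0.12,-0.06,0.5,0]
    - [-1,0,0,0.4,0]
    - [-1,0,0,0.1,0]
    - [-1,0,0,0,0]

```text
time: 3.93
ee_pos: [0.468, -0.3039, 0.037]
eef_rot: [0.739, -0.673, 0.008, 0.003]
ft_force: [1.4, -0.4, 0.5]
width: 0.0872
```

>>> carry_out:
  rows:
    - [1,0,0,0,0]
    - [1,0,0,0,0]
    - [1,0,0,0,0]
    - [1,0,0,0,0]
    - [1,0,0,0,0]
    - [1,0,0,-0.5,0]
    - [1,0,0,-0.9,0]
    - [1,0,0,-0.9,0]
    - [1,0,0,-0.9,0]
    - [1,0,0,-0.9,0]
    - [1,0,0,0,0]
  force: 15

```text
time: 4.85
ee_pos: [0.4645, -0.3023, 0.1646]
eef_rot: [0.739, -0.674, 0.005, 0.004]
ft_force: [1.6, -0.8, -1.9]
width: 0.0602
```

>>> carry_out:
  rows:
    - [1,0,0,0,-0.3]
    - [1,0,0,0,-0.3]
    - [1,-0.7,0,0,0]
    - [1,-0.7,0,0,0]
    - [1,-0.7,0,0,0]
    - [1,-0.7,0,0,0]
    - [1,-0.7,0,0,0]
    - [1,-0.7,0,0,0]
    - [1,-0.7,0,0,0]
    - [1,-0.7,0,0,0]
    - [1,-0.7,0,0,0]
    - [1,-0.7,0,0,0]
    - [1,-0.7,0,0,0]
    - [1,-0.5,0,0,0]
    - [1,0,0,0,0]
    - [1,0,0,0,0]

```text
time: 6.18
ee_pos: [0.4221, -0.05, 0.1549]
eef_rot: [0.756, -0.654, 0.005, 0.007]
ft_force: [0.3, -0.0, -2.7]
width: 0.0596
```

>>> carry_out:
  rows:
    - [1,-0.33,-0.47,0,0]
    - [1,0,0,0,0]
    - [1,0,0,0,0]

```text
time: 6.43
ee_pos: [0.4345, -0.0399, 0.154]
eef_rot: [0.756, -0.655, 0.005, 0.007]
ft_force: [0.1, -0.8, -2.1]
width: 0.0598
```

Run:
```python
from h import *
s=read_state();im=camera('wrist');c=cam('wrist',s);print(s['ee_pos'],s['ft_force'])
np.savez('w2.npz',K=c[0],E=c[1]);cv2.imwrite('pics/w2.png',im)
M=readout([.503,-.0741,.059],.1428)
Q=np.array([(165,80,0),(165,-80,0),(-25,-80,0),(-25,80,0),(0,53,0),(0,-53,0),(136,-53,0),(136,53,0),(146,20,3.5),(146,-20,3.5)])/1e3
u=proj(c,tp(M,Q));print(u.round())
for p in u: cv2.circle(im,tuple(int(v) for v in np.clip(p,-999,999)),3,(0,0,255),1)
cv2.imwrite('pics/w2a.png',im)
```

```text
[ 0.43452591 -0.03992557  0.15395002] [ 0.13973665 -0.81999078 -2.14509813]
[[ 204. -234.]
 [ 541. -230.]
 [ 469.  162.]
 [ 227.  163.]
 [ 267.  124.]
 [ 434.  124.]
 [ 474. -152.]
 [ 263. -154.]
 [ 330. -184.]
 [ 413. -183.]]
```

View pics/w2a.png

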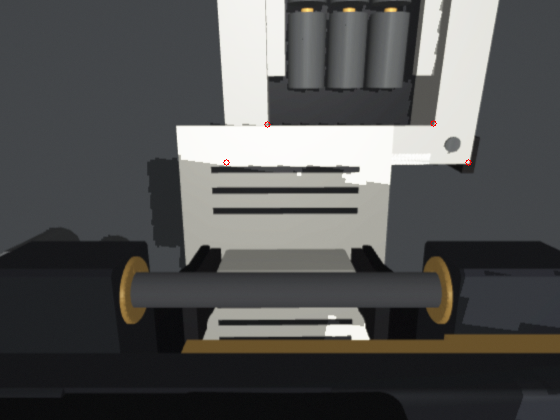

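>>> carry_out:
  rows:
    - [1,0,0,0.5,0]
    - [1,0,0,0.5,0]
    - [1,0,0,0.4,0]
    - [1,0,0,0.2,0]
    - [1,0,0,0.1,0]
    - [1,0,0,0.1,0]
    - [1,0,0,0,0]
  force: 10

```text
time: 7.07
ee_pos: [0.4342, -0.0459, 0.0982]
eef_rot: [0.754, -0.657, 0.005, 0.007]
ft_force: [0.5, 0.7, -1.9]
width: 0.0598
```

>>> carry_out:
  rows:
    - [1,-0.1,0,0.15,0]
    - [1,0,0,0.15,0]
    - [1,0,0,0.1,0]
    - [1,0,0,0,0]

```text
time: 7.4
ee_pos: [0.4341, -0.0437, 0.0866]
eef_rot: [0.753, -0.658, 0.006, 0.008]
ft_force: [-0.7, 0.1, -0.5]
width: 0.0598
```

>>> carry_out:
  rows:
    - [1,0,0,0.15,0]
    - [1,0,0,0.08,0]
    - [1,0,0,0,0]

```text
time: 7.65
ee_pos: [0.4333, -0.0443, 0.0792]
eef_rot: [0.753, -0.658, 0.006, 0.009]
ft_force: [-2.3, -0.1, 1.1]
width: 0.06
```

Run:
```python
from h import *
s=read_state();im=camera('wrist');c=cam('wrist',s);print(s['ee_pos'],s['ft_force'])
np.savez('w3.npz',K=c[0],E=c[1]);cv2.imwrite('pics/w3.png',im)
im2=camera('scene')[130:330,170:390];im2=cv2.resize(im2,(440,400),interpolation=cv2.INTER_CUBIC)
cv2.imwrite('pics/m3.png',np.hstack([im2,cv2.resize(im[:315,140:420],(356,400))]))
```

```text
[ 0.43334278 -0.04430115  0.07915933] [-2.34349765 -0.09042137  1.12696238]
```

View pics/m3.png

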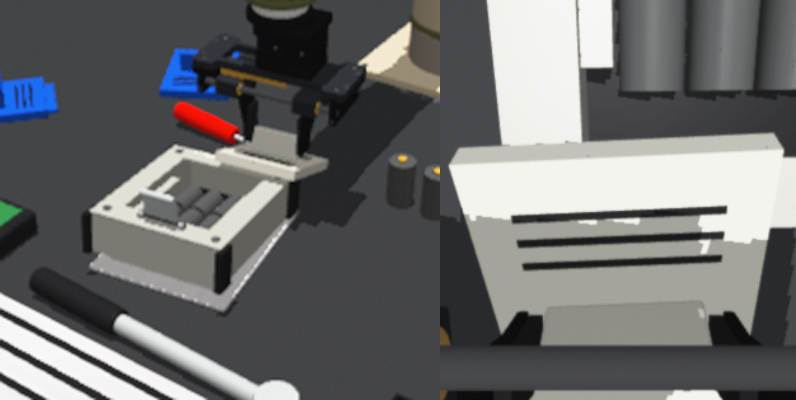

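```bash
cat > fit.py <<'E'
from h import *
from scipy.optimize import least_squares as ls
def fitcover(c,U,P,T0,yaw):
    # params: tilt,roll,yaw, pivot offsets in world (mm)
    def pose(p):
        Rm=(R.from_euler('z',yaw+p[2])*R.from_euler('y',-p[0])*R.from_euler('x',p[1])).as_matrix()
        piv=T0[:3,3]+np.array([p[3],p[4],-.006+p[5]])
        M=np.eye(4);M[:3,:3]=Rm;M[:3,3]=piv-Rm@[0,0,.031];return M
    f=lambda p:np.r_[(proj(c,tp(pose(p),P))-U).ravel()/1.5,p[1]/.05,p[2]/.03,p[3]/.003,p[4]/.003,p[5]/.004]
    r=ls(f,[.35,0,0,0,0,0]);return r.x,pose(r.x),r.fun
E
python3 - <<'E'
from fit import *
d=np.load('w3.npz');c=(d['K'],d['E']);s=read_state()
U=np.array([(10,165),(343,150),(15,148),(335,134)])/1.271+[140,0]
P=np.array([(65,50,12),(65,-50,12),(65,50,0),(65,-50,0)])/1e3
x,M,f=fitcover(c,U,P,T(s),np.radians(8.2))
print(np.degrees(x[:3]).round(1),(x[3:]*1e3).round(1),f.round(1));print('lip',tp(M,[-.079,0,.0025]))
print(T(s)[:3,:3].round(3))
E
```

```text
[25.   1.5  1.2] [-2.4 -1.3 -1.4] [-1.   0.   1.   0.2  1.  -0.3 -1.1 -0.1  0.5  0.7 -0.8 -0.4 -0.3]
lip [[ 0.37221607 -0.05462512  0.01297157]]
[[ 0.135 -0.991 -0.002]
 [-0.991 -0.135 -0.021]
 [ 0.02   0.005 -1.   ]]
```

```bash
cat >> fit.py <<'E'
RO=readout([.503,-.0741,.059],.1428)
def go(s,C,tgt):
    """C: cover pose in tool frame; tgt: lip underside tip in readout frame mm -> shift in tool units"""
    Tm=T(s);lip=tp(Tm@C,[-.079,0,0])[0];w=tp(RO,np.array(tgt)/1e3)[0]
    return (Tm[:3,:3].T@(w-lip)/.03).round(2)
def inro(s,C): 
    X=np.linalg.inv(RO)@T(s)@C;e=R.from_matrix(X[:3,:3]).as_euler('zyx',degrees=True)
    return 'lip',(tp(X,[-.079,0,0])[0]*1e3).round(1),'top',(tp(X,[.065,0,.012])[0]*1e3).round(1),'yaw,tilt,roll',e.round(1)*[1,-1,1]
E
python3 - <<'E'
from fit import *
d=np.load('w3.npz');c=(d['K'],d['E']);s=read_state()
U=np.array([(10,165),(343,150),(15,148),(335,134)])/1.271+[140,0]
P=np.array([(65,50,12),(65,-50,12),(65,50,0),(65,-50,0)])/1e3
x,M,f=fitcover(c,U,P,T(s),np.radians(8.2))
C=np.linalg.inv(T(s))@M
np.save('C.npy',C);print(inro(s,C))
for t in [(8,0,20),(4,0,-14),(-10,0,-20)]:print(t,go(s,C,t))
E
```

```text
('lip', array([-130.6,   38. ,  -32.6]), 'top', array([ 2.7, 40.4, 23.2]), 'yaw,tilt,roll', array([ 1.8, 17.9,  2.1]))
(8, 0, 20) [ 1.28 -4.37 -2.3 ]
(4, 0, -14) [ 1.26 -4.38 -1.16]
(-10, 0, -20) [ 1.26 -3.94 -0.9 ]
```

>>> carry_out:
  rows:
    - [1,0,0,0,0]
    - [1,0,0,-0.6,0]
    - [1,0,0,-0.8,0]
    - [1,0,0,-0.8,0]
    - [1,0,0,-0.4,0]
    - [1,0.25,-0.4,0,0]
    - [1,0.25,-0.6,0,0]
    - [1,0.25,-0.7,0,0]
    - [1,0.25,-0.7,0,0]
    - [1,0.2,-0.7,0,0]
    - [1,0.1,-0.6,0,0]
    - [1,0,-0.4,0,0]
    - [1,0,0,0,0]
    - [1,0,0,0,0]
  force: 25

```text
time: 8.92
ee_pos: [0.5716, -0.0632, 0.1622]
eef_rot: [0.754, -0.657, 0.01, 0.003]
ft_force: [-0.3, 0.3, -2.7]
width: 0.0599
```

Run:
```python
from fit import *
s=read_state();im=camera('wrist');c=cam('wrist',s);print(s['ee_pos'],s['ft_force'])
np.savez('w4.npz',K=c[0],E=c[1]);cv2.imwrite('pics/w4.png',im)
C=np.load('C.npy');print(inro(s,C));print(go(s,C,(8,0,20)))
Q=np.array([(165,80,0),(165,-80,0),(136,-53,0),(136,53,0),(146,20,3.5),(146,-20,3.5),(80,-53,0),(80,53,0)])/1e3
for p in proj(c,tp(RO,Q)): cv2.circle(im,tuple(int(v) for v in np.clip(p,-999,999)),3,(0,0,255),1)
for p in proj(c,tp(T(s)@C,np.array([(65,50,12),(65,-50,12),(65,50,0),(65,-50,0)])/1e3)): cv2.circle(im,tuple(int(v) for v in np.clip(p,-999,999)),3,(0,160,0),1)
cv2.imwrite('pics/w4a.png',cv2.resize(im,(800,600)));
```

```text
[ 0.57163454 -0.06315974  0.16220489] [-0.28102447  0.27204565 -2.6922289 ]
('lip', array([13.4, -0.3, 32.2]), 'top', array([145.8,   2.1,  89.8]), 'yaw,tilt,roll', array([ 1.9, 18.7,  2.2]))
[-0.02  0.13  0.42]
```

View pics/w4a.png

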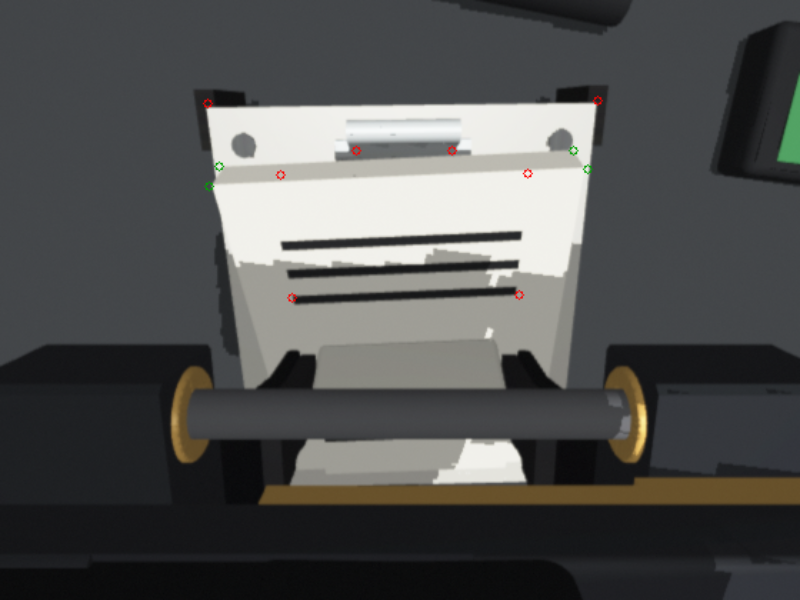

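Run:
```python
from fit import *
d=np.load('w4.npz');c=(d['K'],d['E']);s=read_state()
U=np.array([(213,184),(585,168),(219,168),(576,151)])/1.4286
P=np.array([(65,50,12),(65,-50,12),(65,50,0),(65,-50,0)])/1e3
x,M,f=fitcover(c,U,P,T(s),np.radians(8.2))
print(np.degrees(x[:3]).round(1),(x[3:]*1e3).round(1),f.round(1))
C=np.linalg.inv(T(s))@M;np.save('C.npy',C);print(inro(s,C))
for t in [(8,0,20),(4,0,-14),(-10,0,-20)]:print(t,go(s,C,t))
```

```text
[23.9  1.3  1.4] [-2.  -1.6  0. ] [-0.9  0.4  0.9  0.1  1.1 -0.7 -1.1  0.1  0.4  0.8 -0.7 -0.5  0. ]
('lip', array([11.9, -0.9, 35.8]), 'top', array([146.1,   2. ,  89.1]), 'yaw,tilt,roll', array([ 1.9, 16.9,  1.9]))
(8, 0, 20) [-0.04  0.07  0.54]
(4, 0, -14) [-0.06  0.07  1.68]
(-10, 0, -20) [-0.06  0.51  1.93]
```

>>> carry_out:
  rows:
    - [1,0,0,0,0.4]
    - [1,0,0.05,0.4,0]
    - [1,0,0,0.3,0]
    - [1,0,0,0,0]

```text
time: 9.3
ee_pos: [0.5681, -0.0637, 0.1396]
eef_rot: [0.742, -0.67, 0.011, 0.003]
ft_force: [0.3, -0.1, -2.5]
width: 0.0597
```

```bash
cat > st.py <<'E'
from fit import *
s=read_state();C=np.load('C.npy');print(s['time'],s['ee_pos'].round(4) if hasattr(s['ee_pos'],'round') else s['ee_pos'],s['ft_force']);print(*inro(s,C))
for t in [(8,0,20),(4,0,-14),(-10,0,-20)]:print(t,go(s,C,t))
E
python3 st.py
```

```text
9.3 [ 0.5681 -0.0637  0.1396] [ 0.25419412 -0.11935893 -2.51476337]
lip [ 5.8  1.  13.6] top [140.   -0.3  67.1] yaw,tilt,roll [-0.1 17.   1.1]
(8, 0, 20) [ 0.04 -0.05 -0.22]
(4, 0, -14) [ 0.01 -0.04  0.92]
(-10, 0, -20) [0.03 0.4  1.17]
```

>>> carry_out:
  rows:
    - [1,0,-0.05,0.4,0]
    - [1,0,0,0.3,0]
    - [1,0,0,0.15,0]
    - [1,0,0,0,0]

```text
time: 9.63
ee_pos: [0.5685, -0.0643, 0.1101]
eef_rot: [0.743, -0.669, 0.01, 0.003]
ft_force: [0.1, -0.1, -2.7]
width: 0.0596
```

```bash
python3 st.py
```

```text
9.6333 [ 0.5685 -0.0643  0.1101] [ 0.12413421 -0.05615848 -2.72658137]
lip [  2.4   0.3 -15.6] top [136.8  -0.8  37.7] yaw,tilt,roll [-0.  16.8  1.1]
(8, 0, 20) [ 0.03 -0.05 -1.2 ]
(4, 0, -14) [ 0.01 -0.05 -0.06]
(-10, 0, -20) [0.02 0.39 0.19]
```

>>> carry_out:
  rows:
    - [1,0,0.1,0.15,0]
    - [1,0,0.2,0.05,0]
    - [1,0,0.12,0,0]
    - [1,0,0,0,0]

```text
time: 9.97
ee_pos: [0.5558, -0.0657, 0.1039]
eef_rot: [0.743, -0.669, 0.01, 0.003]
ft_force: [-0.7, -0.2, -2.8]
width: 0.06
```

```bash
python3 st.py
```

```text
9.9667 [ 0.5558 -0.0657  0.1039] [-0.73912638 -0.22416334 -2.79787915]
lip [-11.    0.7 -20.2] top [123.3  -0.4  33.2] yaw,tilt,roll [-0.  16.9  1.1]
(8, 0, 20) [ 0.03 -0.48 -1.4 ]
(4, 0, -14) [ 0.01 -0.47 -0.26]
(-10, 0, -20) [ 0.02 -0.03 -0.01]
```

>>> carry_out:
  rows:
    - [1,0,-0.06,0.05,0]
    - [1,0,0,0.15,0]
    - [1,0,0,0.1,0]
    - [1,0,-0.05,0.1,0]
    - [1,0,0,0,0]
  force: 6

```text
time: 10.38
ee_pos: [0.5608, -0.066, 0.0937]
eef_rot: [0.743, -0.669, 0.012, 0.002]
ft_force: [-0.9, -0.2, -2.2]
width: 0.0602
```

```bash
python3 st.py
python3 - <<'E'
from fit import *
im=camera('wrist');cv2.imwrite('pics/w5.png',im)
im2=camera('scene')[150:310,190:350]
cv2.imwrite('pics/m5.png',np.hstack([cv2.resize(im[:300,120:440],(400,375)),cv2.resize(im2,(375,375),interpolation=cv2.INTER_CUBIC)]))
E
```

```text
10.3833 [ 0.5608 -0.066   0.0937] [-0.87631104 -0.24927    -2.16292486]
lip [ -7.1  -0.4 -31.3] top [126.9  -1.4  22.7] yaw,tilt,roll [-0.  17.2  1. ]
(8, 0, 20) [ 0.01 -0.32 -1.75]
(4, 0, -14) [-0.01 -0.31 -0.61]
(-10, 0, -20) [-0.    0.14 -0.36]
```

View pics/m5.png

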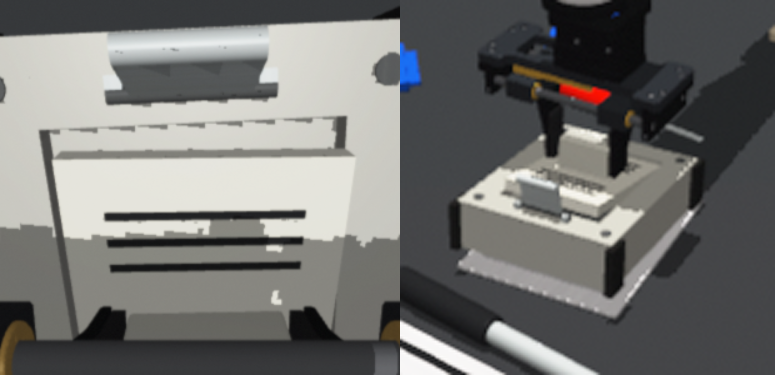

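>>> carry_out:
  rows:
    - [1,0,0,0,-0.3]
    - [1,0,0,0,0]
    - [-0.75,0,0,0,0]
    - [-0.75,0,0,0,0]
    - [-0.75,0,0,0,0]
    - [-0.75,0,0,0,0]
    - [-0.75,0,0,-0.5,0]
    - [-0.75,0,0,-0.8,0]
    - [-0.75,0,0,-0.8,0]
    - [-0.75,0,0,-0.5,0]
    - [-0.75,0,0,0,0]

```text
time: 11.4
ee_pos: [0.5586, -0.064, 0.1732]
eef_rot: [0.753, -0.658, 0.011, 0.002]
ft_force: [0.6, 0.1, -0.0]
width: 0.0762
```

Run:
```python
from fit import *
s=read_state();im=camera('wrist');c=cam('wrist',s);print(s['ee_pos'],s['ft_force'],s['width'])
np.savez('w6.npz',K=c[0],E=c[1]);cv2.imwrite('pics/w6.png',im)
S=RO.copy();S[:3,3]=tp(RO,[.068,0,-.012])[0]
for p in proj(c,tp(S,np.array([(65,50,12),(65,-50,12),(6,30,42),(6,-30,42)])/1e3)): cv2.circle(im,tuple(int(v) for v in np.clip(p,-999,999)),3,(0,160,0),1)
for p in proj(c,tp(RO,np.array([(136,53,0),(136,-53,0),(146,20,3.5),(146,-20,3.5)])/1e3)): cv2.circle(im,tuple(int(v) for v in np.clip(p,-999,999)),3,(0,0,255),1)
im2=camera('scene')[150:310,190:350]
cv2.imwrite('pics/m6.png',np.hstack([cv2.resize(im[:300,120:440],(427,400)),cv2.resize(im2,(370,400),interpolation=cv2.INTER_CUBIC)]))
```

```text
[ 0.55858135 -0.06395148  0.17316106] [ 0.60571413  0.1458427  -0.00255466] 0.07621607011648643
```

View pics/m6.png

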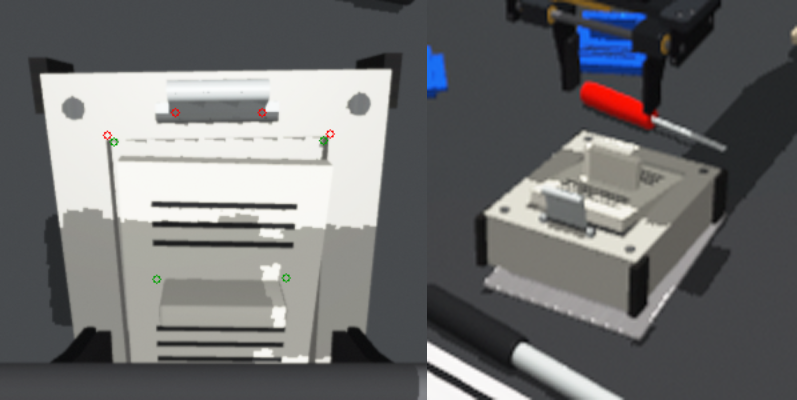

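Run:
```python
from fit import *
d=np.load('w6.npz');c=(d['K'],d['E']);s=read_state()
U=np.array([(118,161),(331,165),(160,305),(287,303)])/1.334+[120,0]
P=np.array([(65,50,12),(65,-50,12),(6,30,42),(6,-30,42)])/1e3
def pose(p):
    Rm=(R.from_euler('z',p[2])*R.from_euler('y',-p[0])*R.from_euler('x',p[1])).as_matrix()
    M=np.eye(4);M[:3,:3]=Rm;M[:3,3]=p[3:];return RO@M
r=ls(lambda p:np.r_[(proj(c,tp(pose(p),P))-U).ravel(),p[1]/.02],[.1,0,0,.065,0,0])
print(np.degrees(r.x[:3]).round(1),(r.x[3:]*1e3).round(1),r.fun.round(1))
M=np.linalg.inv(RO)@pose(r.x)
for n,q in(('lip u',(-79,0,0)),('lip top',(-79,0,5)),('plate corner L',(-65,50,12)),('R',(-65,-50,12)),('plate low',(-65,0,0)),('topL',(65,50,0)),('topR',(65,-50,0))):print(n,(tp(M,np.array(q)/1e3)[0]*1e3).round(1))
im=cv2.imread('pics/w6.png')[60:310,150:420];cv2.imwrite('pics/m6b.png',cv2.resize(im,None,fx=2.4,fy=2.4,interpolation=cv2.INTER_CUBIC))
```

```text
[ 7.9  0.4 -1.5] [ 61.1  -0.9 -13. ] [-0.2  0.4 -0.1 -0.4  0.2 -1.   0.1  1.   0.3]
lip u [-17.1   1.2 -23.8]
lip top [-17.8   1.1 -18.9]
plate corner L [-3.6 50.7 -9.7]
R [ -6.2 -49.2 -10.3]
plate low [ -3.3   0.8 -21.9]
topL [126.7  47.3  -3.7]
topR [124.1 -52.7  -4.4]
```

View pics/m6b.png

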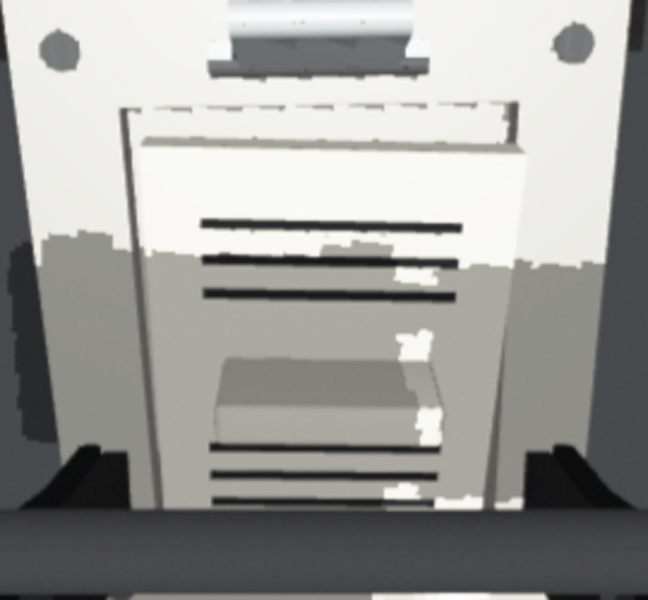

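The cover has slid about 6 mm too far toward the robot. Its plate front is under the ledge (x about -5), the tilt is 8° and the top edge is still proud. I'll regrip the rib and pull it up the slope.

Run:
```python
from fit import *
s=read_state();Tm=T(s)
M=RO.copy();Rm=(R.from_euler('z',np.radians(-1.5))*R.from_euler('y',-np.radians(7.9))).as_matrix()
L=np.eye(4);L[:3,:3]=Rm;L[:3,3]=[.0611,-.0009,-.013];w=tp(RO@L,[0,0,.036])[0];print(w)
print((Tm[:3,:3].T@(w-Tm[:3,3])/.03).round(2),Tm[:3,:3].round(3))
```

```text
[ 0.55554423 -0.06732366  0.08833286]
[0.05 0.1  2.73] [[ 0.133 -0.991  0.01 ]
 [-0.991 -0.133 -0.018]
 [ 0.019 -0.008 -1.   ]]
```

>>> carry_out:
  rows:
    - [-0.75,0.03,0.05,0.4,0.15]
    - [-0.75,0,0,0.8,0]
    - [-0.75,0,0,0.7,0]
    - [-0.75,0,0,0.4,0]
    - [-0.75,0,0,0.15,0]
    - [-0.75,0,0,0,0]

```text
time: 12.0
ee_pos: [0.5529, -0.0668, 0.0846]
eef_rot: [0.747, -0.665, 0.007, 0.005]
ft_force: [2.9, -0.7, 11.8]
width: 0.0762
```

>>> carry_out:
  rows:
    - [-0.75,0,-0.06,-0.2,0]
    - [-0.75,0,0,0,0]
    - [1,0,0,0,0]
    - [1,0,0,0,0]
    - [1,0,0,0,0]
    - [1,0,0,0,0]
  force: 8

```text
time: 12.5
ee_pos: [0.5542, -0.0665, 0.0904]
eef_rot: [0.747, -0.665, 0.006, 0.005]
ft_force: [0.1, -0.6, 0.7]
width: 0.0604
```

>>> carry_out:
  rows:
    - [1,0,-0.1,-0.03,-0.15]
    - [1,0,-0.1,0,-0.15]
    - [1,0,-0.1,0,0]
    - [1,0,0,0,0]

```text
time: 12.83
ee_pos: [0.5566, -0.0662, 0.0895]
eef_rot: [0.756, -0.655, 0.001, 0.011]
ft_force: [1.6, 0.7, 5.1]
width: 0.0599
```

>>> carry_out:
  rows:
    - [1,0,-0.15,-0.1,0]
    - [1,0,-0.15,-0.05,0]
    - [1,0,-0.05,0,0]
    - [1,0,0,0,0]

```text
time: 13.17
ee_pos: [0.5669, -0.0645, 0.0932]
eef_rot: [0.756, -0.655, -0.0, 0.012]
ft_force: [-0.5, -0.1, -1.8]
width: 0.0601
```

>>> carry_out:
  rows:
    - [1,0,0.2,0.05,0]
    - [1,0,0,0,0]

```text
time: 13.33
ee_pos: [0.5608, -0.0652, 0.0914]
eef_rot: [0.756, -0.654, -0.001, 0.012]
ft_force: [-0.8, -0.1, -2.7]
width: 0.06
```

```bash
cat > pp.py <<'E'
from fit import *
from scipy.optimize import least_squares as ls
s=read_state();im=camera('wrist');c=cam('wrist',s);print(s['time'],np.round(s['ee_pos'],4),np.round(s['ft_force'],1))
import sys;n=sys.argv[1];np.savez(n+'.npz',K=c[0],E=c[1]);cv2.imwrite(f'pics/{n}.png',im)
S=RO.copy();S[:3,3]=tp(RO,[.068,0,-.012])[0]
for q,p in(('cover_top',(65,0,12)),('cover_grip',(0,0,42)),('clip_end',None),('clip_hinge',None)):
    e=None if p is None else proj(c,tp(S,np.array(p)/1e3))[0].round(1)
    if q=='clip_hinge': e=proj(c,tp(RO,[.146,0,.0035]))[0].round(1)
    if q=='clip_end': e=proj(c,tp(RO,[.112,0,.006]))[0].round(1)
    print(q,'shut/closed at',e,[(np.round(d['xy'],1).tolist(),round(d['conf'],2)) for d in pinpoint(q,'wrist')][:2])
E
python3 pp.py w7
```

```text
13.3333 [ 0.5608 -0.0652  0.0914] [-0.8 -0.1 -2.7]
cover_top shut/closed at [285.4 100.6] [([288.6, 115.3], 0.92)]
cover_grip shut/closed at [286.2 272.6] [([285.3, 292.5], 0.9)]
clip_end shut/closed at [285.6 153.4] [([286.8, 36.4], 0.9), ([285.7, 293.7], 0.75)]
clip_hinge shut/closed at [285.6  67.3] [([283.5, 70.5], 0.94)]
```

>>> carry_out:
  rows:
    - [1,0,0,0.1,0]
    - [1,0,-0.05,0.1,0]
    - [1,0,0,0,0]

```text
time: 13.83
ee_pos: [0.5653, -0.0648, 0.0873]
eef_rot: [0.756, -0.654, 0.002, 0.01]
ft_force: [-1.1, 0.9, -1.8]
width: 0.06
```

```bash
python3 pp.py w8
```

```text
13.8333 [ 0.5653 -0.0648  0.0873] [-1.1  0.9 -1.8]
cover_top shut/closed at [285.  111.9] [([290.7, 116.6], 0.93), ([282.7, 80.4], 0.46)]
cover_grip shut/closed at [285.8 287.1] []
clip_end shut/closed at [285.1 165.4] [([281.9, 49.1], 0.63)]
clip_hinge shut/closed at [285.1  78.7] [([283.4, 81.2], 0.89)]
```

>>> carry_out:
  rows:
    - [1,0,0,0.12,0]
    - [1,0,0,0.1,0]
    - [1,0,0,0,0]

```text
time: 14.33
ee_pos: [0.5662, -0.0646, 0.0831]
eef_rot: [0.756, -0.654, 0.003, 0.009]
ft_force: [0.1, 0.5, -1.8]
width: 0.0602
```

```bash
python3 pp.py w9
```

```text
14.3333 [ 0.5662 -0.0646  0.0831] [ 0.1  0.5 -1.8]
cover_top shut/closed at [285.2 114.3] [([290.9, 119.0], 0.87)]
cover_grip shut/closed at [286.2 293.9] [([287.0, 298.1], 0.6)]
clip_end shut/closed at [285.3 169. ] [([281.7, 52.5], 0.56), ([280.5, 252.8], 0.37)]
clip_hinge shut/closed at [285.3  80.4] [([281.9, 83.4], 0.61)]
```

Run:
```python
from fit import *
im=cv2.imread('pics/w9.png');d=np.load('w9.npz');c=(d['K'],d['E'])
S=RO.copy();S[:3,3]=tp(RO,[.068,0,-.012])[0]
for p in proj(c,tp(S,np.array([(65,50,12),(65,-50,12)])/1e3)): cv2.circle(im,tuple(int(v) for v in np.clip(p,-999,999)),2,(0,160,0),1)
for p in proj(c,tp(RO,np.array([(136,53,0),(136,-53,0)])/1e3)): cv2.circle(im,tuple(int(v) for v in np.clip(p,-999,999)),2,(0,0,255),1)
im2=camera('scene')[165:285,200:340]
cv2.imwrite('pics/m9.png',np.vstack([cv2.resize(im[30:310,80:480],(800,560))[:, :],])[:560])
a=cv2.resize(im[40:310,100:470],(480,350));b=cv2.resize(im2,(320,274),interpolation=cv2.INTER_CUBIC)
o=np.zeros((350,800,3),np.uint8);o[:,:480]=a;o[:274,480:]=b
cv2.imwrite('pics/m9.png',o)
```

```text
(no output)
```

View pics/m9.png

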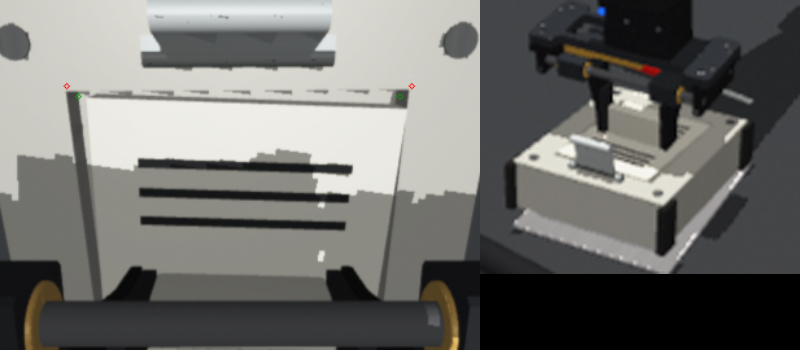

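>>> carry_out:
  rows:
    - [1,-0.05,0,0,-0.25]
    - [1,0,0,0,-0.1]
    - [1,0,0,0,0]
    - [-0.75,0,0,0,0]
    - [-0.75,0,0,0,0]
    - [-0.75,0,0,0,0]
    - [-0.75,0,0,0,0]
    - [-0.75,0,0,-0.5,0]
    - [-0.75,0,0,-0.9,0]
    - [-0.75,0,0,-0.9,0]
    - [-0.75,0,0,-0.5,0]
    - [-0.75,0,0,0,0]

```text
time: 15.63
ee_pos: [0.5647, -0.0618, 0.1675]
eef_rot: [0.767, -0.642, 0.0, 0.011]
ft_force: [1.4, 0.9, -0.2]
width: 0.0761
```

```bash
python3 pp.py w10
python3 - <<'E'
from fit import *
c=cam('top');camera('top');S=RO.copy();S[:3,3]=tp(RO,[.068,0,-.012])[0]
c2=cam('scene');camera('scene')
for n,cc in(('top',c),('scene',c2)):
    for q,p in(('cover_top',(65,0,12)),('cover_grip',(0,0,42))):
        print(n,q,proj(cc,tp(S,np.array(p)/1e3))[0].round(1),[(np.round(d['xy'],1).tolist(),round(d['conf'],2)) for d in pinpoint(q,n)][:4])
E
```

```text
15.6333 [ 0.5647 -0.0618  0.1675] [ 1.4  0.9 -0.2]
cover_top shut/closed at [292.  112.3] [([290.6, 117.0], 0.75)]
cover_grip shut/closed at [288.9 227.9] [([287.2, 232.3], 0.93)]
clip_end shut/closed at [290.9 148. ] [([292.9, 76.1], 0.63)]
clip_hinge shut/closed at [293.1  90.6] [([291.8, 93.0], 0.9)]
top cover_top [272.1 157.8] [([448.6, 199.5], 0.91), ([350.0, 281.3], 0.79), ([146.9, 224.3], 0.55)]
top cover_grip [276.1 181.3] [([368.4, 301.9], 0.93), ([437.9, 216.3], 0.71)]
scene cover_top [252.5 238. ] [([265.4, 174.4], 0.97), ([146.1, 182.8], 0.83), ([257.1, 239.8], 0.79), ([288.5, 202.8], 0.57)]
scene cover_grip [267.3 213.8] [([165.9, 171.5], 0.9), ([268.1, 211.7], 0.71), ([272.0, 232.7], 0.71), ([268.6, 156.1], 0.63)]
```

>>> carry_out:
  rows:
    - [1,0,0,0,0.35]
    - [1,0,-0.5,0,0]
    - [1,0,-0.5,0,0]
    - [1,0,-0.3,0.5,0]
    - [1,0,0,0.8,0]
    - [1,0,0,0.5,0]
    - [1,0,0,0.2,0]
    - [1,0,0,0,0]
  force: 20

```text
time: 16.85
ee_pos: [0.6032, -0.0576, 0.1012]
eef_rot: [0.756, -0.654, -0.001, 0.012]
ft_force: [-0.2, 0.3, -0.9]
width: 0.0307
```

>>> carry_out:
  rows:
    - [1,0,0,0.1,0]
    - [1,0,0,0.1,0]
    - [1,0,0,0.1,0]
    - [1,0,0,0.07,0]
    - [1,0,0,0.07,0]
    - [1,0,0,0,0]

```text
time: 17.35
ee_pos: [0.6042, -0.0582, 0.0901]
eef_rot: [0.756, -0.654, 0.001, 0.011]
ft_force: [0.7, -0.7, -0.5]
width: 0.001
```

>>> carry_out:
  rows:
    - [1,0,0,0.07,0]
    - [1,0,0,0.07,0]
    - [1,0,0,0.07,0]
    - [1,0,0,0.07,0]
    - [1,0,0,0,0]

```text
time: 17.77
ee_pos: [0.6048, -0.0582, 0.0879]
eef_rot: [0.756, -0.655, 0.003, 0.011]
ft_force: [-0.1, -0.8, 0.7]
width: 0.0006
```

>>> carry_out:
  rows:
    - [1,0,0,0.15,0]
    - [1,0,0,0.15,0]
    - [1,0,0,0.15,0]
    - [1,0,0,0,0]

```text
time: 18.1
ee_pos: [0.6056, -0.0581, 0.0885]
eef_rot: [0.756, -0.655, 0.006, 0.012]
ft_force: [0.5, -0.7, -0.8]
width: 0.0006
```

>>> carry_out:
  rows:
    - [1,0,0,0.2,0]
    - [1,0,0,0.2,0]

```text
time: 18.27
ee_pos: [0.6069, -0.058, 0.0864]
eef_rot: [0.756, -0.655, 0.008, 0.012]
ft_force: [-42.9, 0.8, 83.1]
width: 0.0003
```

>>> carry_out:
  rows:
    - [1,0,0,-0.4,0]
    - [1,0.8,0,0,0]
    - [1,0.9,0,0,0]
    - [1,0.5,0,0,0]
    - [1,0,0,0,0]
    - [1,0,0,0.2,0]
    - [1,0,0,0.2,0]
    - [1,0,0,0.2,0]
    - [1,0,0,0.2,0]

```text
time: 19.02
ee_pos: [0.6194, -0.1223, 0.0865]
eef_rot: [0.757, -0.653, 0.013, 0.011]
ft_force: [-52.1, 0.6, 112.2]
width: 0.0006
```

>>> carry_out:
  rows:
    - [1,0,0,-0.6,0]
    - [1,0,0,-0.9,0]
    - [1,0,0,-0.7,0]
    - [1,0,0,0,0]

```text
time: 19.35
ee_pos: [0.6181, -0.1146, 0.1546]
eef_rot: [0.759, -0.651, 0.012, 0.012]
ft_force: [0.2, 0.7, 0.4]
width: 0.0005
```

```bash
cat > cl.py <<'E'
from fit import *
s=read_state();Tm=T(s);I=np.linalg.inv(RO)
print('tip in RO',(tp(I,tp(Tm,[0,0,.014]))[0]*1e3).round(1),np.round(s['ft_force'],1),'yaw',np.degrees(np.arctan2(Tm[1,0],Tm[0,0])).round(1))
def goto(t): return (Tm[:3,:3].T@(tp(RO,np.array(t)/1e3)[0]-tp(Tm,[0,0,.014])[0])/.03).round(2)
for t in [(185,0,60),(185,0,22),(140,0,22),(112,0,30),(112,0,10)]:print(t,goto(t))
E
python3 cl.py
python3 - <<'E'
from fit import *
d=np.load('w10.npz');c=(d['K'],d['E'])
for a in np.arange(1.4,2.11,.1):print(round(a,1),proj(c,tp(RO,[.146-.034*np.cos(a)+.0025*np.sin(a),0,.0035+.034*np.sin(a)+.0025*np.cos(a)])).round(1))
E
```

```text
tip in RO [117.3 -56.9  67.8] [0.2 0.7 0.4] yaw -81.3
(185, 0, 60) [-1.87 -2.29 -0.08]
(185, 0, 22) [-1.91 -2.45  1.17]
(140, 0, 22) [-1.93 -0.96  1.36]
(112, 0, 30) [-1.94 -0.    1.21]
(112, 0, 10) [-1.96 -0.08  1.87]
1.4 [[294.6 102. ]]
1.5 [[294.9  95.1]]
1.6 [[295.2  88.1]]
1.7 [[295.5  81.1]]
1.8 [[295.7  74.1]]
1.9 [[295.9  67.3]]
2.0 [[296.1  60.8]]
2.1 [[296.2  54.6]]
```

>>> carry_out:
  rows:
    - [1,0,-0.6,0,0]
    - [1,0,-0.8,0,0]
    - [1,0,-0.7,0,0]
    - [1,0,-0.2,0,0]
    - [1,-0.5,0,0,0]
    - [1,-0.7,0,0,0]
    - [1,-0.5,0,0.2,0]
    - [1,0,0,0.4,0]
    - [1,0,0,0.3,0]
    - [1,0,0,0,0]

```text
time: 20.18
ee_pos: [0.6751, -0.0414, 0.1149]
eef_rot: [0.762, -0.647, 0.008, 0.014]
ft_force: [-0.1, -0.0, 0.2]
width: 0.0002
```

```bash
python3 cl.py
```

```text
tip in RO [178.7   7.5  20.2] [-0.1 -0.   0.2] yaw -80.6
(185, 0, 60) [ 0.29 -0.03 -1.33]
(185, 0, 22) [ 0.26 -0.19 -0.08]
(140, 0, 22) [0.22 1.29 0.12]
(112, 0, 30) [ 0.2   2.25 -0.02]
(112, 0, 10) [0.19 2.16 0.64]
```

>>> carry_out:
  rows:
    - [1,0.2,0.1,0,0]
    - [1,0,0.3,0,0]
    - [1,0,0.3,0,0]
    - [1,0,0.3,0,0]
    - [1,0,0.25,0,0]
    - [1,0,0,0,0]

```text
time: 20.68
ee_pos: [0.6378, -0.0613, 0.1146]
eef_rot: [0.76, -0.649, 0.009, 0.014]
ft_force: [0.1, -0.2, -0.8]
width: 0.0008
```

```bash
python3 cl.py
```

```text
tip in RO [139.2  -6.9  24.8] [ 0.1 -0.2 -0.8] yaw -81.0
(185, 0, 60) [-0.17 -1.36 -1.37]
(185, 0, 22) [-0.21 -1.53 -0.11]
(140, 0, 22) [-0.23 -0.04  0.08]
(112, 0, 30) [-0.24  0.92 -0.06]
(112, 0, 10) [-0.26  0.83  0.6 ]
```

>>> carry_out:
  rows:
    - [1,-0.2,0.25,0,0]
    - [1,0,0.25,0,0]
    - [1,0,0.25,0,0]
    - [1,0,0.1,0,0]
    - [1,0,0,0,0]
    - [1,0,0,0.12,0]
    - [1,0,0,0.12,0]
    - [1,0,0,0,0]

```text
time: 21.35
ee_pos: [0.611, -0.0658, 0.1079]
eef_rot: [0.758, -0.652, 0.011, 0.014]
ft_force: [-0.2, 0.6, -0.2]
width: 0.0006
```

```bash
python3 cl.py
```

```text
tip in RO [111.4  -7.6  21.5] [-0.2  0.6 -0.2] yaw -81.4
(185, 0, 60) [-0.18 -2.27 -1.6 ]
(185, 0, 22) [-0.22 -2.43 -0.34]
(140, 0, 22) [-0.24 -0.95 -0.15]
(112, 0, 30) [-0.24  0.01 -0.29]
(112, 0, 10) [-0.27 -0.07  0.37]
```

>>> carry_out:
  rows:
    - [1,-0.15,-0.05,0.12,0]
    - [1,0,0,0.12,0]
    - [1,0,0,0.1,0]
    - [1,0,0,0.06,0]

```text
time: 21.68
ee_pos: [0.6128, -0.0613, 0.0956]
eef_rot: [0.758, -0.652, 0.011, 0.014]
ft_force: [-10.5, -0.7, 27.6]
width: 0.0003
```

```bash
python3 cl.py
```

```text
tip in RO [112.3  -3.4   9. ] [-10.5  -0.7  27.6] yaw -81.4
(185, 0, 60) [-0.03 -2.18 -2.  ]
(185, 0, 22) [-0.07 -2.35 -0.75]
(140, 0, 22) [-0.09 -0.86 -0.55]
(112, 0, 30) [-0.09  0.1  -0.7 ]
(112, 0, 10) [-0.11  0.01 -0.04]
```

>>> carry_out:
  rows:
    - [1,0,0,-0.6,0]
    - [1,0,0,-0.9,0]
    - [1,0,0.3,-0.9,0]
    - [1,0,0.6,-0.9,0]
    - [1,0,0.6,0,0]
    - [1,0,0,0,0]

```text
time: 22.18
ee_pos: [0.5675, -0.0627, 0.1958]
eef_rot: [0.759, -0.651, 0.009, 0.015]
ft_force: [0.4, -0.8, -0.9]
width: 0.0004
```

```bash
python3 pp.py w11
python3 - <<'E'
from fit import *
im=cv2.imread('pics/w11.png');t=camera('top');a=camera('scene')
A=cv2.resize(im[:300],(480,257));B=cv2.resize(a[150:290,190:350],(320,280),interpolation=cv2.INTER_CUBIC)
o=np.zeros((590,800,3),np.uint8);o[:257,:480]=A;o[:280,480:]=B
o[285:585,:]=cv2.resize(np.hstack([t[90:300,100:470],cv2.resize(a[60:400],(346,210))]),(800,300))[:300]
cv2.imwrite('pics/fin.png',o)
c0=cv2.imread('pics/top0.png')
for n in('transducer','torque_wrench','pocket_meter','cell0','driver'):print(n,[(np.round(d['box'][:2]).tolist(),round(d['conf'],2)) for d in recognise(n,'top')][:3])
E
```

```text
22.1833 [ 0.5675 -0.0627  0.1958] [ 0.4 -0.8 -0.9]
cover_top shut/closed at [283.3 117.1] []
cover_grip shut/closed at [283.4 219.9] []
clip_end shut/closed at [283.2 148.9] [([284.3, 151.9], 0.76)]
clip_hinge shut/closed at [283.6  98. ] [([281.9, 98.5], 0.92)]
transducer [([148.0, 226.0], 0.88), ([199.0, 259.0], 0.46)]
torque_wrench [([246.0, 119.0], 0.92), ([360.0, 139.0], 0.61)]
pocket_meter [([361.0, 140.0], 0.64)]
cell0 [([218.0, 258.0], 0.69), ([200.0, 258.0], 0.48), ([249.0, 185.0], 0.19)]
driver [([337.0, 256.0], 0.59)]
```

View pics/fin.png

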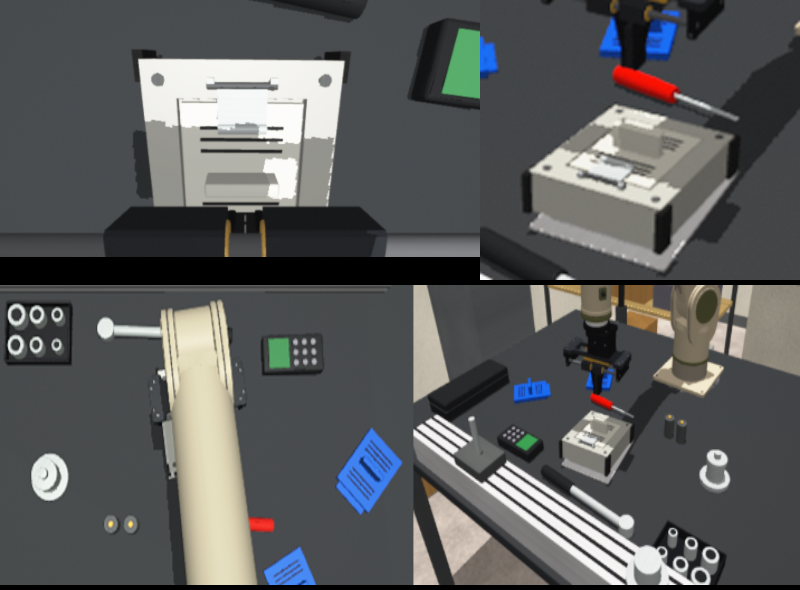

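The final picture shows the cover flush inside the bay, with the clip lying flat over its top edge. The bystanders are where they were, and the gripper is clear. I'll hand in the job.

```bash
python3 -c "
from bench import *
print(close_job(), read_state()['time'])"
```

```text
the job is handed in; nothing more can be done
the job is handed in; nothing more can be done
```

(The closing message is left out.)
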